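# Load the blank feeder

## Task

Load the two round wooden blanks into the spring-fed feeder, one after the other: lay a blank flat on the feeder between the four posts, then press it down against the spring until it goes below the four spring catches and stays there by itself. Leave both blanks held flat in the feeder under the catches, and leave the other things on the table where they are.

Things in the scene. Friction and masses are not known exactly. Their poses are not given: they have to be found in the camera images.
- feeder: Spring-fed feeder fixed to the table, open on top. Origin: centre of the underside of its base (110 x 110 x 12 mm), on the table; z up is its axis. Four steel posts 10 mm thick stand on the diagonals of its x and y axes, 35 mm from the axis, round a 60 mm well. In the well is a black round follower pad, 40 mm across, on a spring; unloaded, its top is 110 mm over the table.
- mouth (a point): Middle of the well at the height of the post tips, 132 mm over the table; the posts taper over the last 10 mm. Axes as the feeder's. The gaps between posts are 39 mm wide and lie at the feeder's +x, -x, +y and -y, so two opposite fingers lined up with its x or y axis can lower a blank in. A first blank then lies on the follower, top at 120 mm; a second on the catch cones, top at 111 to 114 mm.
- catch_level (a point): Point on the feeder's axis level with the catches' flat undersides, 94 mm over the table. On each post a steel cone, sloping up to 108 mm, reaches in to 24 mm from the axis, yields outward as a blank is pushed past and springs back over it. Pushing the blank's middle with shut fingers until its top is 3 to 5 mm below this point does it; let go, it rises and is held with its top here.
- follower (a joint): Travel of the follower downward, m: 0 at the top (empty), 0.026 with one blank loaded, 0.036 with two (the earlier one directly under the later), stop at 0.045. The spring pushes up with about 2 N at 0 plus 0.2 N per mm; the catches add roughly 1 to 3 N while a blank passes them.
- blank_a: Plain round wooden blank for covering, a solid disc 56 mm across and 10 mm thick, about 20 g, lying flat on the cutting mat. Origin at its centre (5 mm above the mat); z is its axis. There are two identical ones, and either may be loaded first.
- blank_b: Plain round wooden blank for covering, a solid disc 56 mm across and 10 mm thick, about 20 g, lying flat on the cutting mat. Origin at its centre (5 mm above the mat); z is its axis. There are two identical ones, and either may be loaded first.
- tape_roll: Roll of paper tape lying flat: a ring 76 mm across, 60 mm hole, 24 mm high. Origin at centre of underside. Bystander.
- jar_lid: White plastic jar lid with a grey top face, 72 mm across, 17 mm high, no hole. Origin at centre of underside. Bystander.
- ruler: Steel ruler 300 x 30 x 4 mm, length along its y. Origin at centre of underside. Bystander.
- bone_folder: Cream flat folding bone 150 x 22 x 6 mm, length along its y. Origin at centre of underside. Bystander.
- craft_knife: Blue craft knife, closed, 155 x 25 x 18 mm, length along its y. Origin at centre of underside. Bystander.
- offcut_box: Grey open box 170 x 230 x 70 mm. Origin at centre of underside. Bystander.
Mind the look-alikes: they are no part of the job. What is shaped like the blank_b but blue or red is not meant.

How it is judged:
By the outcome, as a careful person would: the job done as asked, in the order asked, and still so for the second after the job is handed in, with the robot touching nothing.
It also fails if it takes over 72 s, if anything falls off the work surface, if the arm or the gripper's body presses on something with over 40 N, if the wrist force passes 120 N, or if a joint passes its speed limit or range.

## Robot

A 7-joint arm with a two-finger parallel gripper is mounted at the origin on the work surface. World frame = base frame: x ahead of the robot, y to its left, z up, the work surface at z = 0. Lengths are in m, angles in rad, forces in N, time in s.
With the tool pointing down it reaches from about 0.4 to 0.85 m from the base axis. Payload 4.5 kg.
Tool frame: the origin (TCP) lies at the very end of the fingers, on their centre line; the grasp point (between the pads) lies 19 mm behind it (r.grip_point_offset is the distance from the TCP to the grasp point, in m); y points along the fingers, x is the direction in which the jaws open and shut, and the axes are right-handed (so a half turn about y gives the same grasp; the last joint's range is limited). The gripper opens to 88 mm and grips with 3 to 60 N. Pads are 18 mm wide; open, the fingers measure 123 mm over their backs; the gripper's body (75 mm by 187 mm) begins 45 mm behind the grasp point.
Start: joints at [1.323, 0.689, -0.195, 1.565, 0.157, 0.902, -0.215], TCP at [0.174, -0.6, 0.239] pointing down, gripper open.
Joint ranges: [-3.01, 3.01], [-0.46, 2.08], [-1.47, 1.51], [0.13, 2.56], [-1, 4.14], [0.04, 2.09], [-2.66, 2.66]. Speed limits (rad/s): [2.57, 2.57, 3.14, 3.14, 3.14, 3.14, 3.14].

## Interface

Orientations are given as a unit quaternion [x, y, z, w].
In Python, from plant import get_state, snapshot, camera_params, job, r gives the robot as it stands.
- The arm moves only by the tool carry_out, never from a script. Its arguments are lists of equal length, an entry for each row: "offset": the shift along the world's x, y, z in m, a list of three; "twist": the turn about the world's z in degrees. In form: {"offset": [[tx, ty, tz], ...], "twist": [twist, ...]}. A call has 1 to 8 rows; each row shifts and turns the commanded pose from where the row before left it; what a row does not reach is not made up. A row lasts 1/8 s, in which the tool goes at most 62.5 mm and 10.7 degrees, less where a joint would pass 70% of its speed; a pose out of reach is approached as far as the arm can. A call with a gripper value outside its range is refused whole. "grip" is the finger opening in m, from 0 to 0.0881, set as the call begins (left out, the last holds). The fingers move at their own pace and stop on an object; "newtons" is the grip in N (left out, the last holds). Time passes only in rows, so rows that do not move let the fingers close. It gives the time, the measured TCP pose, the force and the opening at its end, in the units of the state.
- get_state(): the state, without advancing time (a new reading comes with each control period).
- snapshot(name): name is "side" or "top" or "wrist"; returns the picture (480x640x3 uint8, red, green, blue); there is no depth.
- camera_params(name): a dict with "camera_matrix" (3x3 intrinsics, pixels), "eye" and "orientation" of the camera in the world. Camera axes: x right, y up, looking along -z (the intrinsics and any distortion apply to the point x, -y, -z); pixel columns grow to the right and rows downward; lengths in m; the calibration is good to about 2 mm. A picture is of the moment at which its call begins: read the wrist's pose just before it. camera_params takes no time and is no camera call; for the wrist camera it gives the pose at the moment of the call.
- job.finish_job(): hands the job in, once; it reports no verdict.
The state is a dict: "clock": time; "q": joint angles; "qd": joint speeds; "joint_torque": joint torques, N m; "tool_pos": TCP position; "eef_rot": TCP orientation; "contact_force": force on the tool from outside, world axes, zero at the start; "moment": the same for the moment, N m; "opening": opening from 0.0 (shut) to 1.0 (fully open).
Only numpy, scipy, OpenCV 4.12 (cv2) and the standard library are available. Lean on these libraries where they do the work, as an engineer would, in place of code of your own. Each camera call takes 0.05 s, during which the arm holds its last target. There are 200 camera calls.

## Working session

There is one attempt and no reset: what is moved stays moved. The work goes in short steps, Python scripts to look and compute and a tool call to move; the robot and the scene stay as the last step left them, time stands still between calls to the robot, and variables do not carry over. Pictures are saved under pics/ and viewed, about 8 in all and at most 12, crops included, and the job is handed in when it is done.

Besides the shell and the picture viewer there is one more tool, called after "Emit:" by a JSON object that holds its "fn" and its "kwargs", one argument or row to a line. carry_out: Moves the arm, as the interface text tells. Its arguments: {"type":"object","properties":{"offset":{"type":"array"},"twist":{"type":"array"},"grip":{"type":"number"},"newtons":{"type":"number"}},"required":["offset","twist"]}

```bash
mkdir -p pics
cat > h.py <<'E'
from plant import get_state, snapshot, camera_params, job, r
import numpy as np, cv2
from scipy.spatial.transform import Rotation as R
def cam(n):
    p=camera_params(n); K=np.array(p["camera_matrix"]); o=p["orientation"]
    o=np.array(o); M=R.from_quat(o).as_matrix() if o.size==4 else o.reshape(3,3)
    return K,np.array(p["eye"]),M,p
def ray(c,u,v,z):
    K,e,M,_=c; d=np.linalg.inv(K)@[u,v,1]; d=M@(d*[1,-1,-1]); return e+d*(z-e[2])/d[2]
def pix(c,P):
    K,e,M,_=c; q=(M.T@(np.array(P)-e))*[1,-1,-1]; q=K@q; return q[:2]/q[2]
def save(n,f): 
    im=snapshot(n); cv2.imwrite("pics/"+f,im[:,:,::-1]); return im
E
python3 - <<'E'
from h import *
save("top","top0.png"); save("side","side0.png")
for n in("top","side","wrist"): print(n,camera_params(n))
print(get_state(),r.grip_point_offset)
E
```

```text
top {'camera_matrix': array([[441.6120706 ,   0.        , 322.37464287],
       [  0.        , 441.6120706 , 238.26224484],
       [  0.        ,   0.        ,   1.        ]]), 'eye': array([0.48705842, 0.06011351, 1.13675834]), 'orientation': array([ 0.03407609, -0.03600958, -0.69903523,  0.71336658])}
side {'camera_matrix': array([[435.42933228,   0.        , 322.43958386],
       [  0.        , 435.42933228, 231.84099273],
       [  0.        ,   0.        ,   1.        ]]), 'eye': array([0.05915578, 0.70114009, 1.01427107]), 'orientation': array([-0.13068594,  0.34437252,  0.87761287, -0.30679702])}
wrist {'camera_matrix': array([[380.815924  ,   0.        , 321.86011784],
       [  0.        , 380.815924  , 240.98803549],
       [  0.        ,   0.        ,   1.        ]]), 'eye': array([ 0.25320936, -0.57611321,  0.38344739]), 'orientation': array([-0.12706218,  0.09720877, -0.59297139,  0.78917082])}
{'clock': 0.1, 'q': array([ 1.32280667,  0.68988036, -0.19454836,  1.56620013,  0.15728928,
        0.9025023 , -0.21512105]), 'qd': array([-0.00199166,  0.00012061,  0.00041573, -0.00393515, -0.00141091,
        0.00028453, -0.00038187]), 'joint_torque': array([-2.25638651e-03, -5.28497958e+01, -1.27119776e+00, -1.53836524e+01,
       -5.25782187e-02,  2.02651761e-03,  6.86344924e-05]), 'tool_pos': array([ 0.17362092, -0.59983014,  0.23801391]), 'eef_rot': array([-0.56496039,  0.42528283, -0.42434146,  0.56558695]), 'contact_force': array([-0.15907775, -0.04772835, -0.79210594]), 'moment': array([-0.00366423, -0.03589568,  0.03392713]), 'opening': 1.0000531936495194} 0.0187
```

View pics/top0.png

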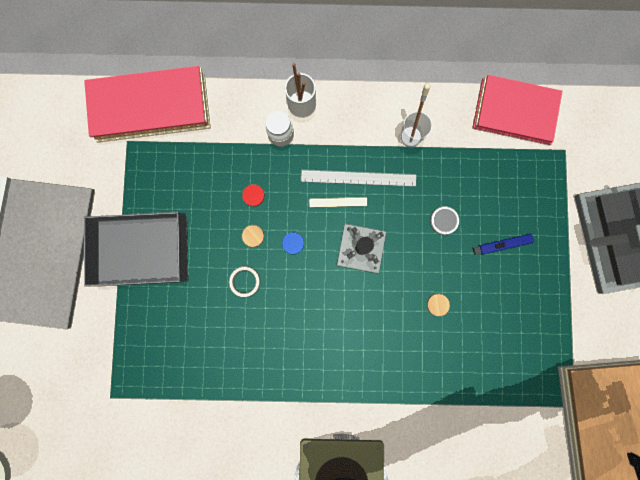

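View pics/side0.png

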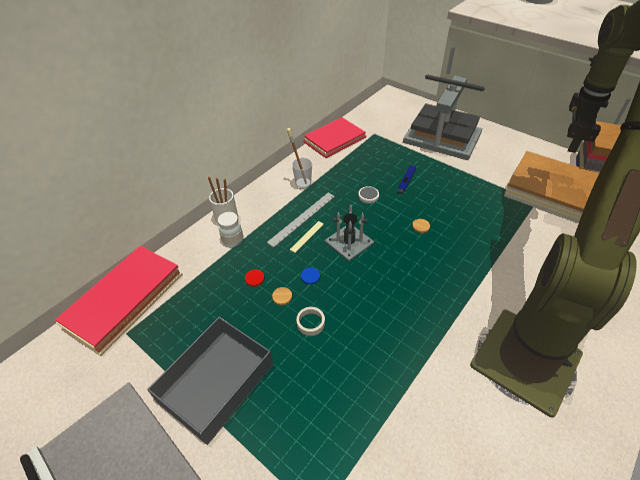

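Wooden candidates in the top view are (253,236) and (439,305). The look-alikes are red (253,195), blue (293,243), the grey jar lid (445,220) and the tape ring (244,282). By the description, the two plain wooden discs are the ones to load. I'll measure both from two views and check them in an enlarged crop.

Run:
```python
from h import *
ct,cs=cam("top"),cam("side")
for n,c in(("top",ct),("side",cs)):
    im=cv2.imread(f"pics/{n}0.png"); hsv=cv2.cvtColor(im,cv2.COLOR_BGR2HSV)
    m=cv2.inRange(hsv,(10,70,120),(25,255,255)); _,_,st,ce=cv2.connectedComponentsWithStats(m)
    for s,k in zip(st[1:],ce[1:]):
        if 120<s[4]<900: print(n,s[:4],k.round(1),s[4],ray(c,*k,.011).round(4))
im=cv2.imread("pics/top0.png")
a=cv2.resize(im[212:284,325:401],None,fx=8,fy=8,interpolation=cv2.INTER_CUBIC)
b=cv2.resize(im[180:300,225:315],None,fx=2,fy=2); d=cv2.resize(im[270:340,400:490],None,fx=2,fy=2)
o=np.zeros((580,800,3),np.uint8); o[:576,:608]=a; o[:240,615:795]=b; o[250:390,615:795]=d
cv2.imwrite("pics/crop1.png",o)
```

```text
top [242 225  22  22] [252.4 235.6] 379 [0.6023 0.2374 0.011 ]
top [427 294  23  22] [438.  304.5] 393 [ 0.437  -0.2374  0.011 ]
side [595 120  26  30] [607.  134.6] 520 [ 0.1151 -1.1147  0.011 ]
side [506 188  75  30] [543.6 203.1] 317 [ 0.1682 -0.5753  0.011 ]
side [413 219  17  13] [421.  224.9] 181 [ 0.4371 -0.2379  0.011 ]
side [ 62 273 120  83] [120.8 322.5] 520 [0.8815 0.5691 0.011 ]
side [272 287  20  18] [281.7 295.3] 272 [0.603 0.238 0.011]
```

View pics/crop1.png

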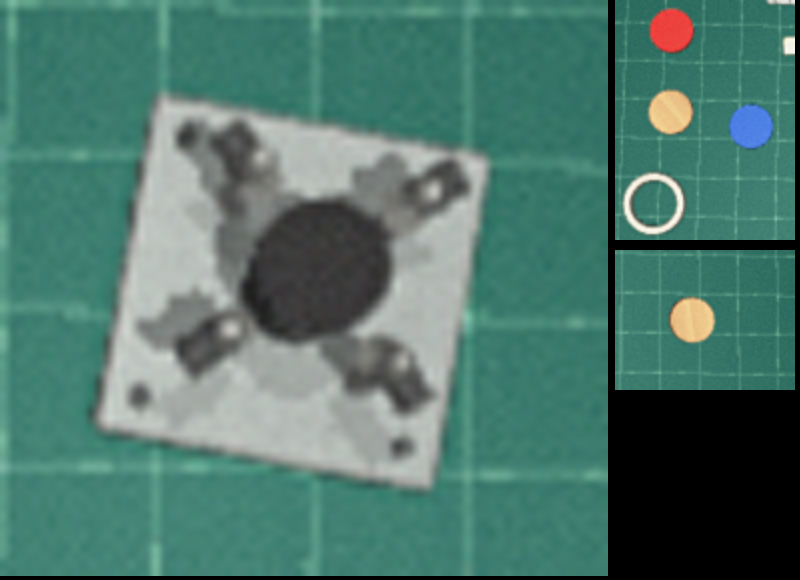

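The crop shows both wooden discs, which are clearly not the red and blue ones. It also shows the feeder base with corners at crop (160,95), (488,157), (433,490) and (97,430), and the follower at about (318,270).

Run:
```python
from h import *
c=cam("top")
f=lambda p,z: ray(c,(p[0]+.5)/8-.5+325,(p[1]+.5)/8-.5+212,z)
P=np.array([f(p,.012) for p in((160,95),(488,157),(433,490),(97,430))])
print(P.round(4),P.mean(0).round(4))
for i in range(4):
    d=P[(i+1)%4]-P[i]; print(np.linalg.norm(d).round(4),np.degrees(np.arctan2(d[1],d[0])).round(1))
print("fol",f((318,270),.110).round(4))
for u in((262,158),(436,188),(400,362),(231,328)): print("tip?",f(u,.132).round(4))
s=get_state(); M=R.from_quat(s["eef_rot"]).as_matrix(); print(M.round(3))
```

```text
[[ 0.6384  0.002   0.012 ]
 [ 0.6205 -0.1035  0.012 ]
 [ 0.5137 -0.0867  0.012 ]
 [ 0.5306  0.0204  0.012 ]] [ 0.5758 -0.042   0.012 ]
0.107 -99.6
0.1081 171.0
0.1084 81.0
0.1094 -9.7
fol [ 0.5747 -0.0398  0.11  ]
tip? [ 0.6047 -0.0213  0.132 ]
tip? [ 0.5971 -0.0712  0.132 ]
tip? [ 0.547  -0.0613  0.132 ]
tip? [ 0.5557 -0.0131  0.132 ]
[[ 0.278 -0.001  0.961]
 [-0.961  0.002  0.278]
 [-0.002 -1.    -0.   ]]
```

Emit:
{"fn": "carry_out", "kwargs": {
  "offset": [
    [0.033,0.045,0],
    [0.033,0.045,0],
    [0.033,0.045,0],
    [0.033,0.045,0],
    [0.033,0.045,0],
    [0.033,0.045,0],
    [0.033,0.046,0],
    [0.032,0.046,0]
  ],
  "twist": [-3.2,-3.2,-3.2,-3.2,-3.2,-3.2,-3.2,-3.2],
  "grip": 0.0881
}}

```text
clock: 1.1
tool_pos: [0.4377, -0.2367, 0.2386]
eef_rot: [-0.457, 0.54, -0.54, 0.457]
contact_force: [0.4, -0.3, -0.8]
opening: 1.002
```

Run:
```python
from h import *
c=cam("wrist"); im=save("wrist","w1.png"); s=get_state()
M=R.from_quat(s["eef_rot"]).as_matrix(); print(s["tool_pos"],np.degrees(np.arctan2(M[1,0],M[0,0])),c[1],pix(c,[.437,-.2377,.01]),pix(c,[.5757,-.0417,.132]))
np.savez("w1.npz",K=c[0],e=c[1],M=c[2])
```

```text
[ 0.44354716 -0.2277036   0.23856495] -98.88458256075246 [ 0.51932904 -0.24949972  0.38401395] [324.50866708 201.51324136] [-28.12131819  77.6672124 ]
```

View pics/w1.png

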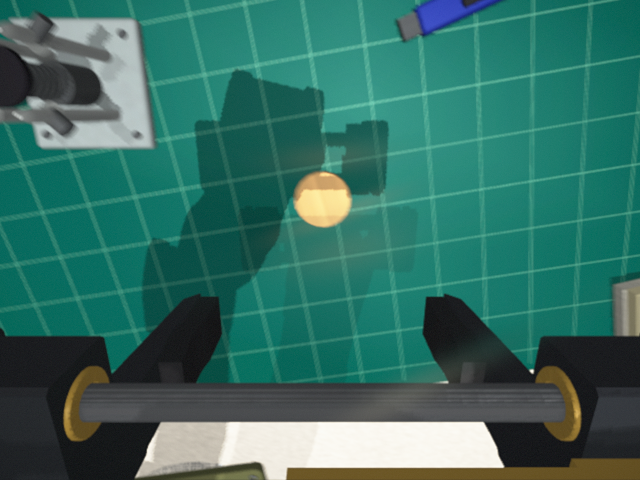

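The wrist picture shows the blank at (323,200), within 1.5 px of my prediction from the other cameras, so the position holds.

Emit:
{"fn": "carry_out", "kwargs": {
  "offset": [
    [0,-0.001,0],
    [0,0,-0.05],
    [0,0,-0.05],
    [0,0,-0.05],
    [0,0,-0.04],
    [0,0,-0.02],
    [0,0,0],
    [0,0,0]
  ],
  "twist": [0,0,0,0,0,0,0,0]
}}

```text
clock: 2.15
tool_pos: [0.4367, -0.2406, 0.0294]
eef_rot: [0.457, -0.539, 0.54, -0.457]
contact_force: [-0.2, -0.9, 0.4]
opening: 1.0
```

Emit:
{"fn": "carry_out", "kwargs": {
  "offset": [
    [0,0.002,-0.012],
    [0,0,-0.012],
    [0,0,0],
    [0,0,0]
  ],
  "twist": [0,0,0,0]
}}

```text
clock: 2.65
tool_pos: [0.4368, -0.2373, 0.0047]
eef_rot: [-0.457, 0.54, -0.539, 0.457]
contact_force: [-0.6, 0.5, 0.7]
opening: 0.999
```

Emit:
{"fn": "carry_out", "kwargs": {
  "offset": [
    [0,0,0],
    [0,0,0],
    [0,0,0],
    [0,0,0],
    [0,0,0],
    [0,0,0]
  ],
  "twist": [0,0,0,0,0,0],
  "grip": 0.03,
  "newtons": 15
}}

```text
clock: 3.4
tool_pos: [0.4369, -0.2374, 0.0049]
eef_rot: [0.457, -0.539, 0.54, -0.457]
contact_force: [-0.0, 0.6, 1.9]
opening: 0.626
```

Emit:
{"fn": "carry_out", "kwargs": {
  "offset": [
    [0,0,0.03],
    [0,0,0.06],
    [0,0,0.06],
    [0.017,0.05,0.05],
    [0.017,0.05,0.03],
    [0.017,0.05,0],
    [0.012,0.04,0],
    [0.006,0.017,0]
  ],
  "twist": [0,0,0,0,0,0,0,0]
}}

```text
clock: 4.4
tool_pos: [0.5036, -0.0347, 0.2276]
eef_rot: [-0.458, 0.539, -0.538, 0.458]
contact_force: [-0.4, -0.9, 0.1]
opening: 0.629
```

Emit:
{"fn": "carry_out", "kwargs": {
  "offset": [
    [0,0,0],
    [0,0,0],
    [0,0,0]
  ],
  "twist": [0,0,0]
}}

```text
clock: 4.78
tool_pos: [0.5029, -0.0395, 0.2276]
eef_rot: [0.457, -0.54, 0.54, -0.456]
contact_force: [-0.0, -0.4, -0.6]
opening: 0.628
```

Run:
```python
from h import *
c=cam("wrist"); im=save("wrist","w2.png"); s=get_state()
M=R.from_quat(s["eef_rot"]).as_matrix(); print(s["tool_pos"],s["opening"],np.degrees(np.arctan2(M[1,0],M[0,0])),c[1])
np.savez("w2.npz",K=c[0],e=c[1],M=c[2]); print(pix(c,[.5757,-.0417,.132]))
```

```text
[ 0.50299345 -0.03913016  0.22766636] 0.6267038661918675 -99.61704648993565 [ 0.5845991  -0.05223472  0.37306068]
[307.4548423 132.0681215]
```

View pics/w2.png

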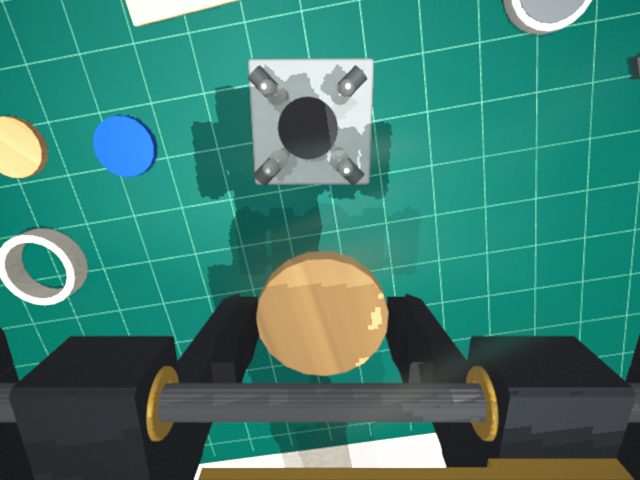

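Run:
```python
from h import *
im=cv2.imread("pics/w2.png"); cv2.imwrite("pics/crop2.png",cv2.resize(im[52:192,240:385],None,fx=4,fy=4,interpolation=cv2.INTER_CUBIC))
```

```text
(no output)
```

View pics/crop2.png

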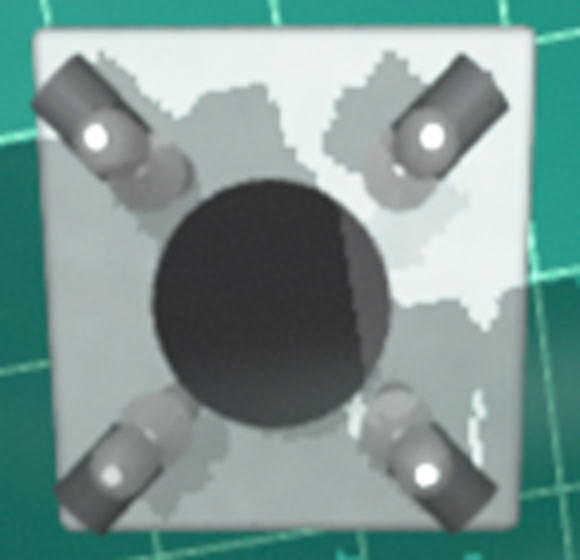

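The post tips sit at crop (95,136), (432,135), (427,475) and (112,474). The follower is centred at (271,304).

Run:
```python
from h import *
w=np.load("w2.npz"); c=(w["K"],w["e"],w["M"],0)
f=lambda p,z: ray(c,(p[0]+.5)/4-.5+240,(p[1]+.5)/4-.5+52,z)
T=np.array([f(p,.132) for p in((95,136),(432,135),(427,475),(112,474))])
print(T.round(4),T.mean(0).round(4),[np.linalg.norm(T[(i+1)%4]-T[i]).round(4) for i in range(4)])
for a,b in((0,1),(3,2),(0,3),(1,2)): d=T[b]-T[a]; print(np.degrees(np.arctan2(d[1],d[0])).round(1))
print("fol",f((271,304),.110).round(4))
B=np.array([f(p,.012) for p in((35,29),(534,30),(521,528),(62,528))]); print(B.round(4),B.mean(0).round(4))
for a,b in((0,1),(3,2),(0,3),(1,2)): d=B[b]-B[a]; print(np.degrees(np.arctan2(d[1],d[0])).round(1),np.linalg.norm(d).round(4))
# held blank top disc at tcp+~6mm
s=get_state(); 
for h in(.003,.008): print("blank",ray(c,322,317,s["tool_pos"][2]+h).round(4),ray(c,322,310,s["tool_pos"][2]+h).round(4))
M=R.from_quat(s["eef_rot"]).as_matrix(); print(M.round(4), s["tool_pos"], pix(c,s["tool_pos"]))
```

```text
[[ 0.6059 -0.0209  0.132 ]
 [ 0.5977 -0.0697  0.132 ]
 [ 0.5488 -0.0617  0.132 ]
 [ 0.5573 -0.0129  0.132 ]] [ 0.5774 -0.0413  0.132 ] [np.float64(0.0495), np.float64(0.0496), np.float64(0.0495), np.float64(0.0493)]
-99.5
-99.8
170.7
170.7
fol [ 0.5777 -0.0412  0.11  ]
[[ 0.6396  0.0028  0.012 ]
 [ 0.6213 -0.1031  0.012 ]
 [ 0.5148 -0.0865  0.012 ]
 [ 0.5332  0.0211  0.012 ]] [ 0.5772 -0.0414  0.012 ]
-99.8 0.1075
-99.7 0.1092
170.2 0.1079
171.1 0.1077
blank [ 0.5044 -0.0386  0.2307] [ 0.5076 -0.0391  0.2307]
blank [ 0.5072 -0.039   0.2357] [ 0.5103 -0.0396  0.2357]
[[-1.671e-01 -5.000e-04  9.859e-01]
 [-9.859e-01 -8.000e-04 -1.671e-01]
 [ 8.000e-04 -1.000e+00 -4.000e-04]] [ 0.50299345 -0.03913016  0.22766636] [323.82308545 316.04919834]
```

Run:
```python
from h import *
w=np.load("w2.npz"); c=(w["K"],w["e"],w["M"],0)
im=cv2.imread("pics/w2.png"); hsv=cv2.cvtColor(im,cv2.COLOR_BGR2HSV)
m=cv2.inRange(hsv,(8,60,60),(28,255,255)); m[:,:250]=0;m[:,400:]=0;m[:240]=0;m[400:]=0
_,l,st,ce=cv2.connectedComponentsWithStats(m); k=1+st[1:,4].argmax(); ys,xs=np.where(l==k); print(st[k],ce[k])
s=get_state(); M=R.from_quat(s["eef_rot"]).as_matrix(); t=s["tool_pos"]
a=np.linspace(0,2*np.pi,200)
for top in(.0055,.0065,.0075):
  for d in(-.004,-.002,0,.002,.004):
    P=np.array([pix(c,t+M[:,2]*(d+.028*np.sin(q))+M[:,0]*.028*np.cos(q)+[0,0,h]) for q in a for h in(top,top-.01)])
    print(top,d,P.min(0).round(1),P.max(0).round(1))
```

```text
[  256   252   133   124 12891] [321.74850671 313.57016523]
0.0055 -0.004 [257.2 260.3] [390.6 386.2]
0.0055 -0.002 [256.9 255.9] [390.9 382.5]
0.0055 0 [256.7 251.4] [391.1 378.7]
0.0055 0.002 [256.4 246.9] [391.4 374.9]
0.0055 0.004 [256.1 242.3] [391.7 371. ]
0.0065 -0.004 [256.8 261.2] [391.  387.7]
0.0065 -0.002 [256.6 256.7] [391.3 384. ]
0.0065 0 [256.3 252.2] [391.5 380.2]
0.0065 0.002 [256.  247.7] [391.8 376.4]
0.0065 0.004 [255.7 243.1] [392.1 372.5]
0.0075 -0.004 [256.4 262. ] [391.4 389.3]
0.0075 -0.002 [256.2 257.6] [391.7 385.5]
0.0075 0 [255.9 253. ] [392.  381.7]
0.0075 0.002 [255.6 248.5] [392.2 377.9]
0.0075 0.004 [255.3 243.9] [392.5 374. ]
```

Emit:
{"fn": "carry_out", "kwargs": {
  "offset": [
    [0.025,-0.001,0],
    [0.03,-0.001,0],
    [0.0186,0,0],
    [0,0,-0.03],
    [0,0,-0.03],
    [0,0,0],
    [0,0,0],
    [0,0,0]
  ],
  "twist": [0,0,0,0,0,0,0,0]
}}

```text
clock: 5.82
tool_pos: [0.5779, -0.0397, 0.1691]
eef_rot: [0.456, -0.539, 0.54, -0.458]
contact_force: [1.2, -0.1, -0.4]
opening: 0.625
```

Emit:
{"fn": "carry_out", "kwargs": {
  "offset": [
    [-0.001,-0.0015,-0.01],
    [0,0,-0.01],
    [0,0,0],
    [0,0,0]
  ],
  "twist": [0,0,0,0]
}}

```text
clock: 6.32
tool_pos: [0.576, -0.0409, 0.1476]
eef_rot: [-0.457, 0.54, -0.539, 0.457]
contact_force: [-0.2, 0.1, -0.3]
opening: 0.628
```

Run:
```python
from h import *
P=[]
for i in range(3):
    snapshot("top"); s=get_state(); P.append(s["tool_pos"])
print(np.round(P,4), s["contact_force"])
```

```text
[[ 0.5762 -0.0409  0.1478]
 [ 0.5763 -0.0409  0.1479]
 [ 0.5762 -0.0409  0.1479]] [-0.18068203  0.02021354 -0.69787169]
```

Emit:
{"fn": "carry_out", "kwargs": {
  "offset": [
    [0.0003,-0.0003,-0.008],
    [0,0,-0.008],
    [0,0,-0.008],
    [0,0,-0.007],
    [0,0,-0.002],
    [0,0,0],
    [0,0,0]
  ],
  "twist": [0,0,0,0,0,0,0]
}}

```text
clock: 7.35
tool_pos: [0.5764, -0.0412, 0.1149]
eef_rot: [0.457, -0.539, 0.54, -0.457]
contact_force: [-0.1, -0.1, 0.2]
opening: 0.628
```

Emit:
{"fn": "carry_out", "kwargs": {
  "offset": [
    [0,0,-0.002],
    [0,0,0],
    [0,0,0]
  ],
  "twist": [0,0,0]
}}

```text
clock: 7.72
tool_pos: [0.5766, -0.0412, 0.1129]
eef_rot: [0.457, -0.539, 0.54, -0.457]
contact_force: [0.3, 0.2, 2.1]
opening: 0.625
```

Emit:
{"fn": "carry_out", "kwargs": {
  "offset": [
    [0,0,0],
    [0,0,0],
    [0,0,0],
    [0,0,0],
    [0,0,0.02],
    [0,0,0.04],
    [0,0,0.02],
    [0,0,0]
  ],
  "twist": [0,0,0,0,0,0,0,0],
  "grip": 0.07
}}

```text
clock: 8.72
tool_pos: [0.5774, -0.0413, 0.1941]
eef_rot: [0.456, -0.539, 0.54, -0.458]
contact_force: [-0.8, 0.9, -0.4]
opening: 0.795
```

Emit:
{"fn": "carry_out", "kwargs": {
  "offset": [
    [0,0,0],
    [0,0,0],
    [0,0,0],
    [0,0,0],
    [0,0,0],
    [0,0,0]
  ],
  "twist": [0,0,0,0,0,0],
  "grip": 0
}}

```text
clock: 9.48
tool_pos: [0.5764, -0.0412, 0.1927]
eef_rot: [0.457, -0.539, 0.54, -0.457]
contact_force: [0.1, 0.2, 0.3]
opening: 0.14
```

Run:
```python
from h import *
c=cam("wrist"); im=save("wrist","w3.png"); print(get_state()["tool_pos"],get_state()["opening"]); print(pix(c,[.5773,-.0413,.12]),pix(c,[.5773,-.0413,.094]))
```

```text
[ 0.57635712 -0.04121194  0.19273762] 0.09684626334731837
[323.93324007 254.85620731] [323.79284358 241.36365647]
```

View pics/w3.png

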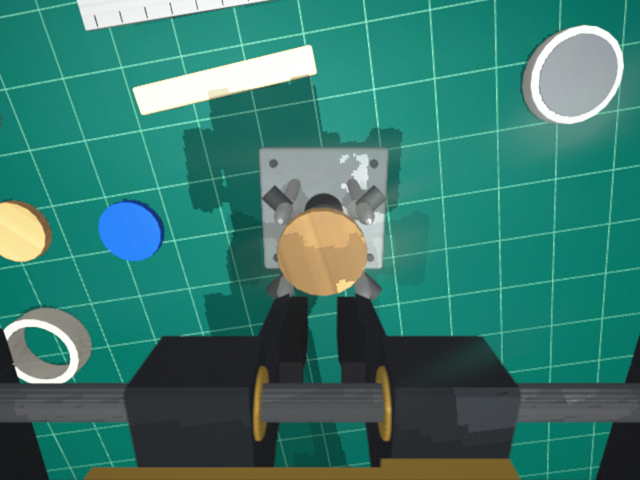

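The blank lies flat at (322,251), within a few pixels of where it should be between the posts. Next is the press.

Emit:
{"fn": "carry_out", "kwargs": {
  "offset": [
    [0.001,0,-0.025],
    [0,0,-0.03],
    [0,0,-0.01],
    [0,0,0],
    [0,0,-0.004],
    [0,0,-0.004],
    [0,0,-0.004],
    [0,0,-0.004]
  ],
  "twist": [0,0,0,0,0,0,0,0]
}}

```text
clock: 10.52
tool_pos: [0.578, -0.0412, 0.1121]
eef_rot: [0.457, -0.539, 0.54, -0.457]
contact_force: [-0.2, 0.6, 5.0]
opening: 0.002
```

Emit:
{"fn": "carry_out", "kwargs": {
  "offset": [
    [0,0,-0.004],
    [0,0,-0.004],
    [0,0,-0.004],
    [0,0,-0.004],
    [0,0,0],
    [0,0,0]
  ],
  "twist": [0,0,0,0,0,0]
}}

```text
clock: 11.28
tool_pos: [0.5779, -0.0412, 0.0961]
eef_rot: [0.457, -0.539, 0.54, -0.457]
contact_force: [-0.4, -0.6, 5.7]
opening: 0.006
```

Emit:
{"fn": "carry_out", "kwargs": {
  "offset": [
    [0,0,-0.003],
    [0,0,-0.003],
    [0,0,0],
    [0,0,0]
  ],
  "twist": [0,0,0,0]
}}

```text
clock: 11.78
tool_pos: [0.578, -0.0412, 0.0904]
eef_rot: [0.457, -0.539, 0.54, -0.457]
contact_force: [-0.7, 1.1, 7.5]
opening: 0.005
```

Emit:
{"fn": "carry_out", "kwargs": {
  "offset": [
    [0,0,-0.001],
    [0,0,0],
    [0,0,0.003],
    [0,0,0.004],
    [0,0,0.004],
    [0,0,0],
    [0,0,0]
  ],
  "twist": [0,0,0,0,0,0,0]
}}

```text
clock: 12.65
tool_pos: [0.577, -0.0412, 0.0994]
eef_rot: [-0.457, 0.54, -0.539, 0.457]
contact_force: [-0.3, 0.2, 0.6]
opening: 0.007
```

Emit:
{"fn": "carry_out", "kwargs": {
  "offset": [
    [0,0,0.03],
    [0,0,0.06],
    [0,0,0.03],
    [0,0.025,0.01],
    [0,0.04,0],
    [0,0.025,0],
    [0,0,0],
    [0,0,0]
  ],
  "twist": [0,0,0,0,0,0,0,0],
  "grip": 0.0881
}}

```text
clock: 13.65
tool_pos: [0.5772, 0.047, 0.2295]
eef_rot: [0.457, -0.54, 0.54, -0.456]
contact_force: [-0.4, -1.3, 0.5]
opening: 0.893
```

Emit:
{"fn": "carry_out", "kwargs": {
  "offset": [
    [0,0.05,0],
    [0,0.04,0],
    [0,0,0],
    [0,0,0],
    [0,0,0]
  ],
  "twist": [0,0,0,0,0],
  "grip": 0.074
}}

```text
clock: 14.28
tool_pos: [0.5776, 0.136, 0.2297]
eef_rot: [0.456, -0.54, 0.541, -0.456]
contact_force: [0.0, -0.9, 0.3]
opening: 0.838
```

Run:
```python
from h import *
c=cam("wrist"); im=save("wrist","w4.png"); s=get_state(); print(s["tool_pos"],s["opening"]); print(pix(c,[.5773,-.0413,.094]),pix(c,[.6025,.2377,.011]))
hsv=cv2.cvtColor(im[:,:,::-1].copy(),cv2.COLOR_BGR2HSV); m=cv2.inRange(hsv,(8,60,60),(28,255,255)); _,_,st,ce=cv2.connectedComponentsWithStats(m)
for a,k in zip(st[1:],ce[1:]):
    if a[4]>800: print(a,k,ray(c,*k,.011),ray(c,*k,.094))
```

```text
[0.57762719 0.13645697 0.22977477] 0.8423653219123196
[558.29377335 189.30091814] [215.44143146 195.8537589 ]
[ 512  150   82   75 4208] [554.18155894 189.0256654 ] [ 0.55404831 -0.08597931  0.011     ] [ 0.57802545 -0.03827672  0.094     ]
[ 187  165   58   57 2573] [215.2397979  192.66614846] [0.6055679  0.23709437 0.011     ] [0.61780418 0.21117125 0.094     ]
[  98  366   42   76 1500] [114.18666667 403.918     ] [0.38172109 0.41833494 0.011     ] [0.44497013 0.35110866 0.094     ]
[ 505  366   41   76 1510] [529.52980132 403.68145695] [ 0.29993222 -0.06298353  0.011     ] [ 0.38182024 -0.02052147  0.094     ]
[ 249  458  391   22 5842] [470.41920575 471.40431359] [0.20586133 0.01040461 0.011     ] [0.30918729 0.03614214 0.094     ]
```

View pics/w4.png

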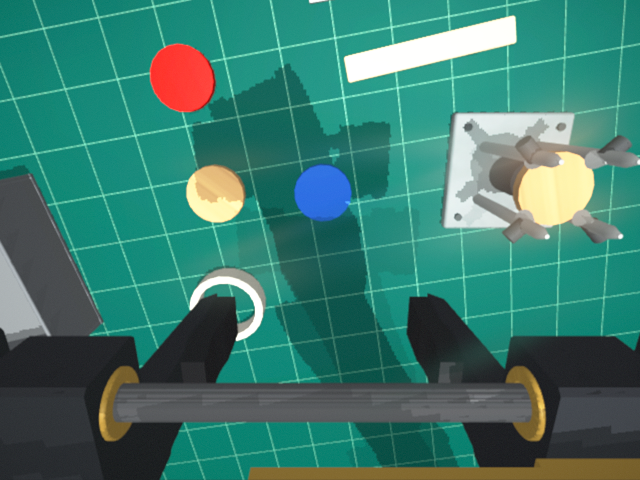

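The first blank sits flat under the catches at (555,189). The second blank is at (215,193), with blue at (323,193) clear of the fingers.

Emit:
{"fn": "carry_out", "kwargs": {
  "offset": [
    [0.014,0.05,0],
    [0.0124,0.051,0],
    [0,0,-0.05],
    [0,0,-0.06],
    [0,0,-0.06],
    [0,0,-0.03],
    [0,0,0],
    [0,0,0]
  ],
  "twist": [0,0,0,0,0,0,0,0]
}}

```text
clock: 15.32
tool_pos: [0.6052, 0.2395, 0.0312]
eef_rot: [0.456, -0.539, 0.54, -0.458]
contact_force: [0.1, -0.0, 0.2]
opening: 0.839
```

Emit:
{"fn": "carry_out", "kwargs": {
  "offset": [
    [0,0,0],
    [0,0,0]
  ],
  "twist": [0,0]
}}

```text
clock: 15.58
tool_pos: [0.6046, 0.2401, 0.0312]
eef_rot: [0.456, -0.539, 0.54, -0.458]
contact_force: [0.2, -0.4, 0.2]
opening: 0.843
```

Emit:
{"fn": "carry_out", "kwargs": {
  "offset": [
    [0,-0.0025,-0.013],
    [0,0,-0.013],
    [0,0,0],
    [0,0,0]
  ],
  "twist": [0,0,0,0]
}}

```text
clock: 16.08
tool_pos: [0.6036, 0.2373, 0.0034]
eef_rot: [-0.457, 0.54, -0.539, 0.457]
contact_force: [0.4, 0.4, -0.4]
opening: 0.84
```

Emit:
{"fn": "carry_out", "kwargs": {
  "offset": [
    [0,0,0],
    [0,0,0],
    [0,0,0],
    [0,0,0],
    [0,0,0]
  ],
  "twist": [0,0,0,0,0],
  "grip": 0.03,
  "newtons": 15
}}

```text
clock: 16.7
tool_pos: [0.6039, 0.2374, 0.004]
eef_rot: [0.457, -0.539, 0.54, -0.457]
contact_force: [-0.2, -0.2, 3.5]
opening: 0.626
```

Emit:
{"fn": "carry_out", "kwargs": {
  "offset": [
    [0,0,0.03],
    [0,0,0.06],
    [0,0,0.06],
    [-0.025,-0.05,0.05],
    [-0.025,-0.055,0.03],
    [-0.025,-0.055,0],
    [-0.016,-0.05,0],
    [-0.01,-0.04,0]
  ],
  "twist": [0,0,0,0,0,0,0,0]
}}

```text
clock: 17.7
tool_pos: [0.5074, -0.0027, 0.2234]
eef_rot: [0.457, -0.54, 0.54, -0.456]
contact_force: [1.3, -0.5, 0.1]
opening: 0.625
```

Emit:
{"fn": "carry_out", "kwargs": {
  "offset": [
    [0,-0.027,0],
    [0,0,0],
    [0,0,0],
    [0,0,0],
    [0,0,0]
  ],
  "twist": [0,0,0,0,0]
}}

```text
clock: 18.32
tool_pos: [0.5088, -0.0262, 0.2231]
eef_rot: [-0.458, 0.539, -0.539, 0.458]
contact_force: [0.0, -0.7, 0.7]
opening: 0.627
```

Run:
```python
from h import *
c=cam("wrist"); im=save("wrist","w5.png"); s=get_state()
hsv=cv2.cvtColor(im[:,:,::-1].copy(),cv2.COLOR_BGR2HSV); m=cv2.inRange(hsv,(8,60,60),(28,255,255)); m[:,:250]=0;m[:,400:]=0;m[:240]=0;m[400:]=0
_,l,st,ce=cv2.connectedComponentsWithStats(m); k=1+st[1:,4].argmax(); print(st[k],ce[k])
M=R.from_quat(s["eef_rot"]).as_matrix(); t=s["tool_pos"]; print(t,s["opening"],np.degrees(np.arctan2(M[1,0],M[0,0])))
a=np.linspace(0,2*np.pi,200)
for top in(.0065,.0075):
  for d in(-.002,0,.002,.004):
    P=np.array([pix(c,t+M[:,2]*(d+.028*np.sin(q))+M[:,0]*.028*np.cos(q)+[0,0,h]) for q in a for h in(top,top-.01)])
    print(top,d,P.min(0).round(1),P.max(0).round(1))
```

```text
[  256   254   133   125 12970] [321.76646106 316.7538936 ]
[ 0.50879839 -0.0264259   0.22310782] 0.6277927395397972 -99.36880036003225
0.0065 -0.002 [258.1 256.8] [392.8 384. ]
0.0065 0 [257.8 252.3] [393.1 380.2]
0.0065 0.002 [257.6 247.7] [393.3 376.4]
0.0065 0.004 [257.3 243.2] [393.6 372.6]
0.0075 -0.002 [257.7 257.6] [393.2 385.6]
0.0075 0 [257.4 253.1] [393.5 381.8]
0.0075 0.002 [257.2 248.6] [393.8 377.9]
0.0075 0.004 [256.9 244. ] [394.1 374.1]
```

Emit:
{"fn": "carry_out", "kwargs": {
  "offset": [
    [0.025,-0.005,0],
    [0.03,-0.007,0],
    [0.0135,-0.003,0],
    [0,0,-0.03],
    [0,0,-0.03],
    [0,0,-0.01],
    [0,0,0],
    [0,0,0]
  ],
  "twist": [0,0,0,0,0,0,0,0]
}}

```text
clock: 19.38
tool_pos: [0.5781, -0.0423, 0.1542]
eef_rot: [0.457, -0.539, 0.54, -0.458]
contact_force: [0.3, -0.1, 1.4]
opening: 0.627
```

Emit:
{"fn": "carry_out", "kwargs": {
  "offset": [
    [0,0,0],
    [0,0,0],
    [0,0,0]
  ],
  "twist": [0,0,0]
}}

```text
clock: 19.75
tool_pos: [0.5774, -0.0424, 0.1535]
eef_rot: [0.457, -0.539, 0.54, -0.457]
contact_force: [-0.3, 0.6, -0.8]
opening: 0.625
```

Emit:
{"fn": "carry_out", "kwargs": {
  "offset": [
    [0,0.001,-0.008],
    [0,0,-0.008],
    [0,0,-0.008],
    [0,0,-0.008],
    [0,0,-0.006],
    [0,0,-0.005],
    [0,0,0],
    [0,0,0]
  ],
  "twist": [0,0,0,0,0,0,0,0]
}}

```text
clock: 20.75
tool_pos: [0.5774, -0.0413, 0.1103]
eef_rot: [0.457, -0.539, 0.54, -0.457]
contact_force: [-0.1, -0.1, -0.8]
opening: 0.623
```

Emit:
{"fn": "carry_out", "kwargs": {
  "offset": [
    [0,0,-0.002],
    [0,0,-0.0015],
    [0,0,0],
    [0,0,0]
  ],
  "twist": [0,0,0,0]
}}

```text
clock: 21.25
tool_pos: [0.5774, -0.0418, 0.1068]
eef_rot: [0.457, -0.539, 0.54, -0.457]
contact_force: [-0.3, -1.4, 1.3]
opening: 0.625
```

Emit:
{"fn": "carry_out", "kwargs": {
  "offset": [
    [0,0,-0.001],
    [0,0,0],
    [0,0,0]
  ],
  "twist": [0,0,0]
}}

```text
clock: 21.62
tool_pos: [0.5774, -0.0416, 0.1058]
eef_rot: [0.457, -0.539, 0.54, -0.457]
contact_force: [0.7, -2.3, 3.5]
opening: 0.629
```

Emit:
{"fn": "carry_out", "kwargs": {
  "offset": [
    [0,0,0],
    [0,0,0],
    [0,0,0],
    [0,0,0],
    [0,0,0.02],
    [0,0,0.04],
    [0,0,0.025],
    [0,0,0]
  ],
  "twist": [0,0,0,0,0,0,0,0],
  "grip": 0.07
}}

```text
clock: 22.62
tool_pos: [0.5786, -0.0413, 0.1924]
eef_rot: [0.456, -0.539, 0.541, -0.458]
contact_force: [0.5, -0.2, -0.0]
opening: 0.796
```

Emit:
{"fn": "carry_out", "kwargs": {
  "offset": [
    [0,0,0],
    [0,0,0],
    [0,0,0],
    [0,0,0],
    [0,0,0],
    [0,0,0],
    [0,0,0]
  ],
  "twist": [0,0,0,0,0,0,0],
  "grip": 0
}}

```text
clock: 23.5
tool_pos: [0.5773, -0.0414, 0.1907]
eef_rot: [0.457, -0.539, 0.54, -0.457]
contact_force: [-0.0, -0.8, -0.5]
opening: 0.028
```

Run:
```python
from h import *
c=cam("wrist"); im=save("wrist","w6.png"); print(get_state()["tool_pos"],get_state()["opening"]); print(pix(c,[.5773,-.0413,.113]))
cv2.imwrite("pics/crop6.png",cv2.resize(im[140:330,220:430,::-1],None,fx=3,fy=3,interpolation=cv2.INTER_CUBIC))
```

```text
[ 0.57724    -0.04131002  0.19071705] 0.006741374747651106
[323.94540592 253.43319321]
```

View pics/crop6.png

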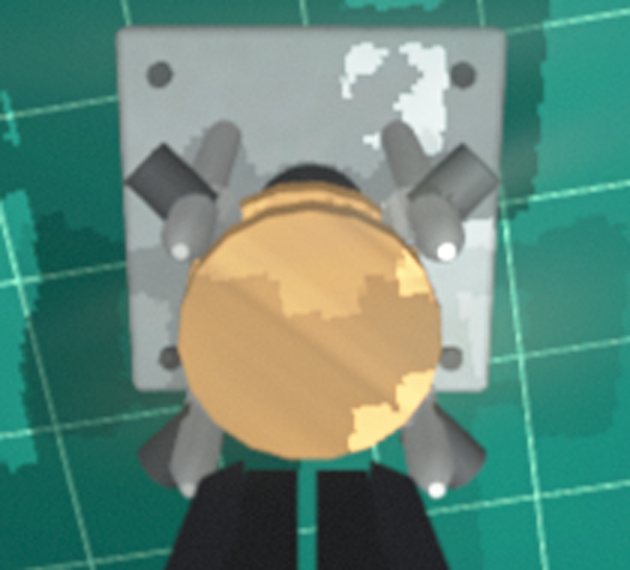

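The second blank lies on the cones between the posts at crop (312,333), with the first one beneath it. Pressing now.

Emit:
{"fn": "carry_out", "kwargs": {
  "offset": [
    [0,0,-0.03],
    [0,0,-0.03],
    [0,0,-0.012],
    [0,0,0],
    [0,0,-0.004],
    [0,0,-0.004],
    [0,0,-0.004],
    [0,0,-0.004]
  ],
  "twist": [0,0,0,0,0,0,0,0]
}}

```text
clock: 24.55
tool_pos: [0.5788, -0.0418, 0.1041]
eef_rot: [0.456, -0.539, 0.541, -0.458]
contact_force: [-0.3, -0.6, 7.3]
opening: 0.009
```

Emit:
{"fn": "carry_out", "kwargs": {
  "offset": [
    [0,0,-0.004],
    [0,0,-0.004],
    [0,0,-0.003],
    [0,0,-0.002],
    [0,0,0],
    [0,0,0],
    [0,0,0]
  ],
  "twist": [0,0,0,0,0,0,0]
}}

```text
clock: 25.42
tool_pos: [0.5788, -0.0418, 0.0915]
eef_rot: [0.456, -0.539, 0.541, -0.458]
contact_force: [-0.9, 0.8, 8.9]
opening: 0.006
```

Emit:
{"fn": "carry_out", "kwargs": {
  "offset": [
    [-0.001,0,-0.002],
    [0,0,0],
    [0,0,0],
    [0,0,0.003],
    [0,0,0.004],
    [0,0,0.004],
    [0,0,0],
    [0,0,0]
  ],
  "twist": [0,0,0,0,0,0,0,0]
}}

```text
clock: 26.42
tool_pos: [0.5759, -0.0413, 0.0984]
eef_rot: [-0.457, 0.54, -0.539, 0.457]
contact_force: [-0.6, -0.1, 0.4]
opening: 0.006
```

Emit:
{"fn": "carry_out", "kwargs": {
  "offset": [
    [0,0,0.03],
    [0,0,0.06],
    [0,0,0.04],
    [-0.04,0,0.01],
    [-0.04,0,0],
    [0,0,0],
    [0,0,0],
    [0,0,0]
  ],
  "twist": [0,0,0,0,0,0,0,0]
}}

```text
clock: 27.42
tool_pos: [0.4975, -0.0412, 0.2385]
eef_rot: [0.457, -0.539, 0.54, -0.457]
contact_force: [0.3, -0.4, -0.4]
opening: 0.007
```

Run:
```python
from h import *
c=cam("wrist"); im=save("wrist","w7.png"); print(get_state()["tool_pos"])
p=pix(c,[.5773,-.0413,.094]).astype(int); print(p,pix(c,[.5773,-.0413,.104]))
a=im[max(p[1]-85,0):p[1]+85,p[0]-100:p[0]+100]; b=save("side","s7.png")[190:270,300:400]
a=cv2.resize(a,None,fx=2.5,fy=2.5,interpolation=cv2.INTER_CUBIC); b=cv2.resize(b,None,fx=3,fy=3,interpolation=cv2.INTER_CUBIC)
o=np.zeros((max(a.shape[0],b.shape[0]),800,3),np.uint8); o[:a.shape[0],:500]=a; o[:240,500:800]=b
cv2.imwrite("pics/fin.png",o[:,:,::-1])
```

```text
[ 0.49734386 -0.04124329  0.23844176]
[305 119] [305.37094339 120.15739402]
```

View pics/fin.png

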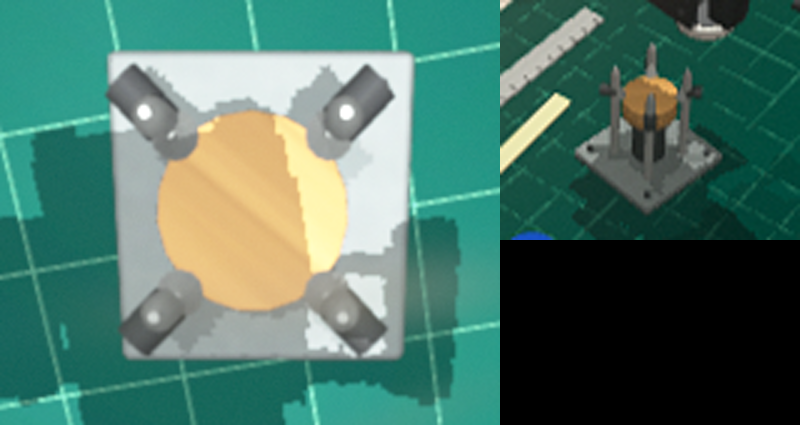

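All four catches overlap the blank's rim, with crop centre (252,210), and the side view shows the stack flat below them. I'll do a quick bystander check, then hand in.

Run:
```python
from h import *
im=save("top","top9.png")[:,:,::-1]; o=cv2.imread("pics/top0.png")
d=cv2.absdiff(im,o).max(2); 
for n,(x,y) in dict(red=(253,195),blue=(293,243),lid=(445,220),tape=(244,282),knife=(505,244),ruler=(358,179),folder=(338,202),box=(135,250)).items():
    print(n,(d[y-14:y+14,x-14:x+14]>60).sum())
print(get_state()["contact_force"]); job.finish_job()
```

```text
red 0
blue 0
lid 0
tape 0
knife 0
ruler 0
folder 0
box 0
[ 0.39703477 -0.19137847  0.16337311]
the job is handed in; nothing more can be done
```

Both wooden blanks are loaded in the feeder under the four catches, one directly on the other, and I handed the job in at about 28 s of the 72 s allowed. I laid each one between the posts, then pressed it with shut fingers until its top was about 4 mm below the catch level.

- **Held by the catches:** After each press the force on the fingers was back to about zero with their tips 4 to 5 mm above catch level, so the blank was not following them up. The last pictures show the top blank flat with all four catches over its rim.
- **Other objects:** Patches of the before and after top views over all eight bystanders and look-alikes showed no change.
- **Forces:** The highest force I saw reported during pressing was about 9 N.
- **Disagreement:** The wrist camera put the feeder about 1.5 mm, and the second blank about 3 mm, further out in x than the other cameras. I used the wrist value for the feeder and a midpoint for that blank, and both blanks went in without trouble.

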